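# Wind down a slotted clamp nut and lock it with its key

### The job

The silver sheet is about to be chased and its clamp is still slack. Wind the crank clockwise, a whole turn or so, until the clamp bar is down on the sheet and the slot across the nut lines up with the slot in the stud, then take the thin key from its wooden rest and lay it fully down in the lined-up slots, upright and let go.

Things in the scene. Friction and masses are not known exactly. Their poses are not given: they have to be found in the camera images.
- nut (a joint): Angle (rad) of the clamp's steel slotted nut, 62 mm wide, with a crank arm along its slot. Grows clockwise from above, lowering nut, crank and clamp bar 12 mm a turn. 0: bar on the sheet, slots in line, arm along stud's +x; at q the arm is q clockwise of that. Starts -7.9 to -5; hard stop +0.5; light friction (1.2 N at the handle), stays put. Slot right across its top, 20 mm wide, 14 deep.
- crank_handle (a point): Middle of the crank's upright round black handle, 20 mm thick, 50 mm tall, standing on the arm 72 mm from the stud's axis. It spins freely, so a hand can hold it and go round without turning. Its axes mean nothing. At nut angle 0 the point is 7 mm above stud, and 12 mm higher per turn unscrewed; the nut's top is always 8 mm above the point.
- stud (a point): Fixed upright stud, 34 mm thick, in the middle of the nut, on a dark wooden board with the embossed silver sheet. Point: on its axis, on the floor of the slot across its top (18 mm wide, 15 mm deep), 77 mm above the table. x runs level along the slot, towards the sheet; z up. At nut angle 0 the floor of the nut's slot is 1 mm and the nut's top 15 mm above the point.
- key_mid (a point): Middle (26 mm up) of the thin steel key, an upside-down T 52 mm tall, 0.12 kg: foot bar along x 80 mm long, 8 thick, 12 high; on it a grip tab 28 mm along x, 10 thick. z up. It stands in a wooden rest 104 x 56 x 24 mm high, only the foot in its slot (floor 10 mm up, 1 mm clearance each side). A like key with a 24 mm thick foot stands in another rest and does not fit the nut.

How it is judged:
By the outcome, as a careful person would: the job done as asked, in the order asked, and still so for the second after the job is handed in, with the robot touching nothing.
It also fails if it takes over 64 s, if anything falls off the work surface, if the arm or the gripper's body presses on something with over 40 N, if the wrist force passes 120 N, or if a joint passes its speed limit or range.

### The arm

A 6-joint arm with a two-finger parallel gripper is mounted at the origin on the work surface. World frame = base frame: x ahead of the robot, y to its left, z up, the work surface at z = 0. Lengths are in mm, angles in rad, forces in N, time in s.
With the tool pointing down it reaches from about 275 to 1000 mm from the base axis. Payload 8.4 kg.
Tool frame: the origin (TCP) lies at the very end of the fingers, on their centre line; the grasp point (between the pads) lies r.hold_point_z behind it (r.hold_point_z is the distance from the TCP to the grasp point, in mm); x points along the fingers, z is the direction in which the jaws open and shut, and the axes are right-handed (so a half turn about x gives the same grasp; the last joint's range is limited). The gripper opens to 85 mm and grips with 20 to 120 N. Pads are 22 mm wide; open, the fingers measure 114 mm over their backs; the gripper's body (76 mm by 85 mm) begins 54 mm behind the grasp point. The pads swing forward as they close: fully open they stand 13 mm farther back than shut.
Start: joints at [-1.146, 0.353, 1.633, -0, 1.155, -0.002], TCP at [258.724, -568.937, 231.281] pointing down, gripper open.
Joint ranges: [-2.63, 2.63], [-0.92, 2.1], [0.06, 2.66], [-1.3, 4.44], [0, 2.69], [-3.02, 3.02]. Speed limits (rad/s): [2.22, 2.22, 2.79, 3.14, 3.14, 3.14].

### API

Orientations are given as [roll, pitch, yaw] about the fixed x, y, z axes, in that order (R = Rz(yaw) Ry(pitch) Rx(roll)).
In Python, from rig import r gives the robot as it stands.
- The arm moves only by the tool jog_arm, never from a script. Its argument "series" is a list of rows, each a list of 7 numbers: the turn, a rotation vector about the tool's x, y, z in degrees, then the shift along the tool's x, y, z in cm, then the opening, from 0 (shut) to 1 (fully open). In form: [[wx, wy, wz, tx, ty, tz, fingers], ...]. A call has 1 to 20 rows; each row shifts and turns the commanded pose from where the row before left it, along the tool's axes as they then stand; what a row does not reach is not made up. A row lasts 1/10 s, in which the tool goes at most 50 mm and 8.59 degrees, less where a joint would pass 70% of its speed; a pose out of reach is approached as far as the arm can. A call with a gripper value outside its range is refused whole. The fingers move at their own pace and stop on an object; "force" is the grip in N (left out, the last holds). Time passes only in rows, so rows that do not move let the fingers close. It gives the time, the measured TCP pose, the force and the opening at its end, in the units of the state.
- r.sense(): the state, without advancing time (a new reading comes with each control period).
- r.grab_frame(name): name is "scene" or "side" or "wrist"; returns (picture, depth): 400x640x3 uint8, red, green, blue; 400x640 float32, mm along the optical axis (not along the pixel's ray), 0 where there is no reading.
- r.get_calibration(name): a dict with "mtx" (3x3 intrinsics, pixels), "position" and "rotation" of the camera in the world; the wrist camera has in their place "mount" (4x4, takes a point from camera to tool coordinates, whose origin is the TCP and whose axes are the tool frame's). Camera axes: x right, y down, z forward; pixel columns grow to the right and rows downward; lengths in mm; the calibration is good to about 2 mm. The wrist camera is an equidistant fisheye: a pixel r from the principal point sees the ray r / f radians off the axis. A picture is of the moment at which its call begins: read the wrist's pose just before it. get_calibration takes no time and is no camera call.
- r.sign_off(): hands the job in, once; it reports no verdict.
The state is a dict: "clock": time; "qpos": joint angles; "qvel": joint speeds; "joint_efforts": joint torques, N m; "eef_pos": TCP position; "tcp_rot": TCP orientation; "contact_force": force on the tool from outside, world axes, zero at the start; "wrist_torque": the same for the moment, N m; "opening": opening from 0.0 (shut) to 1.0 (fully open).
Only numpy, scipy, OpenCV 4.12 (cv2) and the standard library are available. Lean on these libraries where they do the work, as an engineer would, in place of code of your own. Each camera call takes 0.05 s, during which the arm holds its last target.

## Working session

There is one attempt and no reset: what is moved stays moved. The work goes in short steps, Python scripts to look and compute and a tool call to move; the robot and the scene stay as the last step left them, time stands still between calls to the robot, and variables do not carry over. Pictures are saved under pics/ and viewed, and the job is handed in when it is done.

Besides the shell and the picture viewer there is one more tool, called after "Emit:" as name(argument=value, ...), one argument or row to a line, values as JSON. jog_arm: Moves the arm, as the interface text tells. Its arguments: {"type":"object","properties":{"series":{"type":"array"},"force":{"type":"number"}},"required":["series"]}

```bash
ls; mkdir -p pics
cat > h.py <<'E'
import numpy as np, cv2
from rig import r
from scipy.spatial.transform import Rotation as R
def save(n,p): cv2.imwrite(f'pics/{n}.png',p[...,::-1])
E
python3 - <<'E'
from h import *
s=r.sense();print(s, r.hold_point_z)
for n in ['scene','side','wrist']:
    c=r.get_calibration(n);print(n,c)
    p,d=r.grab_frame(n);save(n+'0',p);np.save(n+'0.npy',d)
E
```

```text
pics
{'clock': 0.0, 'qpos': array([-1.14640904e+00,  3.53647682e-01,  1.63412546e+00,  2.55741870e-05,
        1.15524523e+00, -2.40197821e-03]), 'qvel': array([ 1.29973383e-04,  1.01589808e-03,  7.56947297e-04, -4.62473040e-06,
        1.98390776e-03,  9.99747992e-04]), 'joint_efforts': array([-7.11791381e-04, -6.05263138e+01, -3.42067194e+01, -2.36354573e-06,
        9.59174184e-03, -1.43004661e-05]), 'eef_pos': array([ 258.52474564, -568.49108163,  230.56570557]), 'tcp_rot': array([3.12279133, 1.56937042, 1.97877392]), 'contact_force': array([-0.24556762, -0.72992983,  0.62041381]), 'wrist_torque': array([-0.02592682, -0.0027374 ,  0.01990736]), 'opening': 1.0037042753971168} 18.700000000000003
scene {'mtx': array([[462.14743322,   0.        , 316.74616596],
       [  0.        , 462.14743322, 197.73105389],
       [  0.        ,   0.        ,   1.        ]]), 'position': array([1310.33719352,  330.03979144,  650.0854803 ]), 'rotation': array([-2.13337703e+00, -1.07372207e-03,  2.04600438e+00])}
side {'mtx': array([[429.65718505,   0.        , 319.93125206],
       [  0.        , 429.65718505, 198.27864549],
       [  0.        ,   0.        ,   1.        ]]), 'position': array([ 205.84145338, -363.66638155,  618.65573018]), 'rotation': array([-2.39533007,  0.00356613, -0.85850547])}
wrist {'mtx': array([[309.70691629,   0.        , 321.3396361 ],
       [  0.        , 309.70691629, 200.7634886 ],
       [  0.        ,   0.        ,   1.        ]]), 'mount': array([[ 3.61841856e-04, -2.68674177e-01,  9.63231050e-01,
        -1.43595704e+02],
       [ 6.36981818e-05, -9.63231105e-01, -2.68674216e-01,
         6.87618524e+01],
       [ 9.99999933e-01,  1.58573644e-04, -3.31423275e-04,
        -5.68940000e-02],
       [ 0.00000000e+00,  0.00000000e+00,  0.00000000e+00,
         1.00000000e+00]])}
```

View pics/scene0.png

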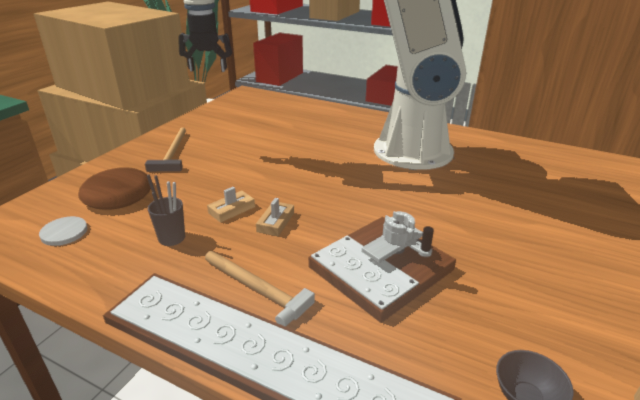

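View pics/side0.png

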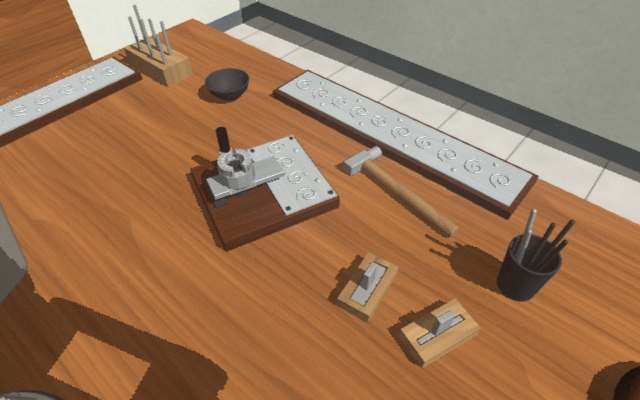

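View pics/wrist0.png

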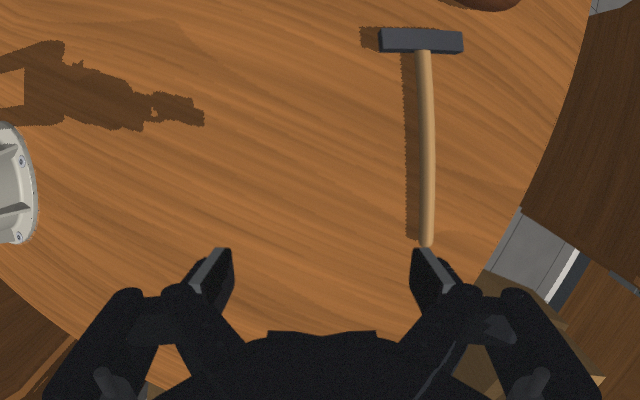

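The side view shows the clamp (nut about (237,170), black handle about (222,138)) and two rests, at (368,285) and (440,330). I'll enlarge these and measure.

```bash
cat >> h.py <<'E'
def cam(n):
    c=r.get_calibration(n); K=c['mtx']; T=R.from_euler('xyz',c['rotation']).as_matrix(); return K,T,np.array(c['position'])
def cloud(n,d):
    K,T,p=cam(n); v,u=np.mgrid[0:400,0:640]
    P=np.stack([(u-K[0,2])/K[0,0]*d,(v-K[1,2])/K[1,1]*d,d],-1)
    W=P@T.T+p; W[d<=0]=np.nan; return W
def proj(n,X):
    K,T,p=cam(n); c=(np.atleast_2d(X)-p)@T; return np.c_[K[0,0]*c[:,0]/c[:,2]+K[0,2],K[1,1]*c[:,1]/c[:,2]+K[1,2]]
E
python3 - <<'E'
from h import *
for n,(u,v) in dict(scene=(200,300),side=(100,250)).items():
    W=cloud(n,np.load(n+'0.npy'));print(n,W[v,u])
W=cloud('side',np.load('side0.npy'))
for u,v in [(222,133),(237,160),(370,270),(445,320),(356,300)]: print((u,v),W[v,u])
W=cloud('scene',np.load('scene0.npy'))
for u,v in [(427,231),(400,220),(232,192),(275,205)]: print((u,v),W[v,u])
p=cv2.imread('pics/side0.png')
a=cv2.resize(p[110:250,180:350],None,fx=4.5,fy=4,interpolation=2);cv2.imwrite('pics/sideA.png',a[:600,:800])
a=cv2.resize(p[240:370,330:490],None,fx=4.5,fy=4.5,interpolation=2);cv2.imwrite('pics/sideB.png',a)
p=cv2.imread('pics/scene0.png')
a=cv2.resize(p[170:310,200:460],None,fx=3,fy=3,interpolation=2);cv2.imwrite('pics/sceneA.png',a)
E
```

```text
scene [ 847.60064098 -154.41447199   23.08174938]
side [290.2074467  228.50263267  -2.95648924]
(222, 133) [560.62994936 183.63594058 119.33264681]
(237, 160) [548.6747901  135.57345204  88.96817834]
(370, 270) [ 532.11870607 -180.72123602   60.01239941]
(445, 320) [ 534.29073354 -309.40804222   59.10785809]
(356, 300) [ 497.52596538 -183.3275181    18.42177305]
(427, 231) [577.21779289 191.16802519 123.79988185]
(400, 220) [520.41465648 121.35498447  91.75727243]
(232, 192) [ 537.15302606 -303.50036145   50.38498969]
(275, 205) [ 542.2501136  -175.33937921   53.23065606]
```

View pics/sideA.png

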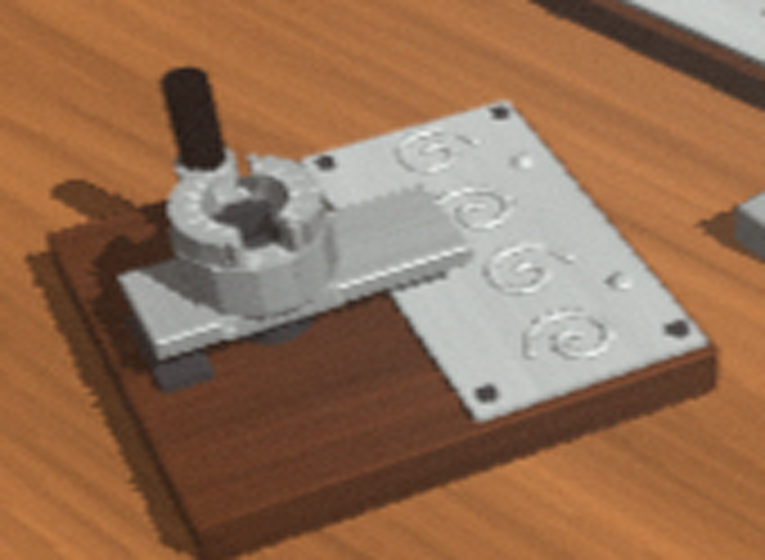

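View pics/sideB.png

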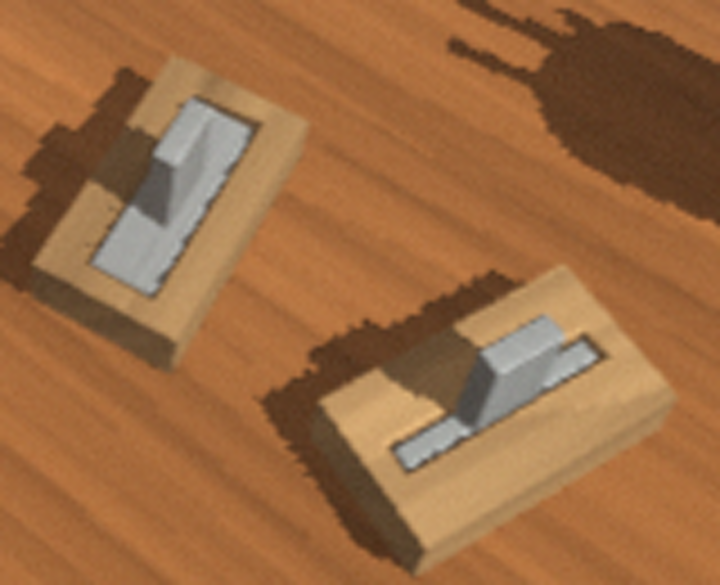

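View pics/sceneA.png

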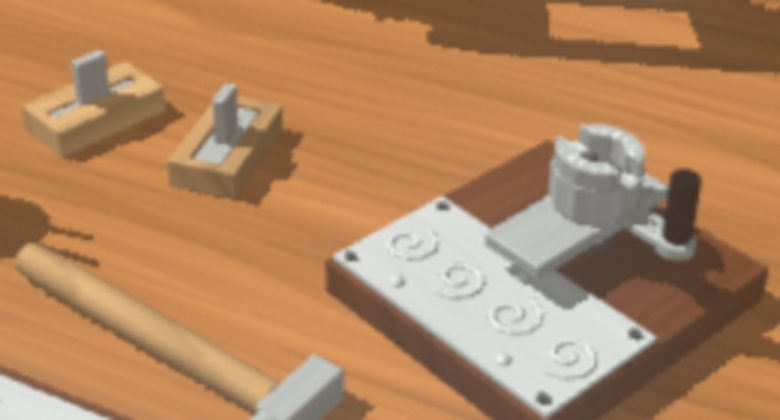

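Run:
```python
from h import *
for n in ['side','scene']:
    W=cloud(n,np.load(n+'0.npy')); p=cv2.imread(f'pics/{n}0.png')
    g=p.max(-1).astype(int)
    loc=(abs(W[...,0]-545)<110)&(abs(W[...,1]-140)<110)
    dark=loc&(g<60)&(W[...,2]>80)
    H=W[dark]; print(n,'handle n',len(H),'z pct',np.percentile(H[:,2],[2,50,98]))
    # per z slices axis estimate via top
    top=H[H[:,2]>np.percentile(H[:,2],97)-4]; print(' top mean',top.mean(0),len(top))
    print(' mid',np.median(H,0))
    nut=W[loc&(g>90)&(W[...,2]>85)]
    hst,e=np.histogram(nut[:,2],bins=np.arange(80,130,2)); print(list(zip(e.astype(int),hst)))
    for z0 in (95,):
        t=W[loc&(g>90)&(W[...,2]>z0)]; t=t[np.hypot(t[:,0]-555,t[:,1]-130)<60]; 
        print(' nuttop',t.mean(0),t.min(0),t.max(0),len(t))
        c,rad=cv2.minEnclosingCircle(t[:,:2].astype(np.float32));print(c,rad)
    # key
    for kc in [(535,-306),(537,-178)]:
        k=W[(abs(W[...,0]-kc[0])<70)&(abs(W[...,1]-kc[1])<60)&(W[...,2]>35)]
        print(' key',k.mean(0),np.percentile(k[:,2],[5,95]),len(k))
    # board edges etc: sheet
```

```text
side handle n 206 z pct [ 81.56141121 106.53017237 122.62178899]
 top mean [563.11447094 189.58969183 121.26495894] 51
 mid [560.12111949 185.05991566 106.53017237]
[(np.int64(80), np.int64(0)), (np.int64(82), np.int64(0)), (np.int64(84), np.int64(13)), (np.int64(86), np.int64(37)), (np.int64(88), np.int64(68)), (np.int64(90), np.int64(122)), (np.int64(92), np.int64(34)), (np.int64(94), np.int64(25)), (np.int64(96), np.int64(25)), (np.int64(98), np.int64(18)), (np.int64(100), np.int64(29)), (np.int64(102), np.int64(102)), (np.int64(104), np.int64(206)), (np.int64(106), np.int64(22)), (np.int64(108), np.int64(1)), (np.int64(110), np.int64(0)), (np.int64(112), np.int64(2)), (np.int64(114), np.int64(0)), (np.int64(116), np.int64(0)), (np.int64(118), np.int64(0)), (np.int64(120), np.int64(3)), (np.int64(122), np.int64(1)), (np.int64(124), np.int64(0)), (np.int64(126), np.int64(0))]
 nuttop [533.50152814 123.1348138  103.34762436] [505.04302623  94.442794    95.14682246] [565.52834501 156.63155969 107.12973369] 410
(534.8778076171875, 125.7466049194336) 31.329797744750977
 key [ 535.46301666 -307.23377612   53.79289822] [38.41501577 61.68116125] 261
 key [ 530.21215104 -181.22002397   53.5284035 ] [37.25828301 61.24668864] 197Traceback (most recent call last):
  File "<stdin>", line 7, in <module>
    return _quantile_unchecked(
        a, q, axis, out, overwrite_input, method, keepdims, weights)
    return _ureduce(a,
                    func=_quantile_ureduce_func,
    ...<5 lines>...
                    overwrite_input=overwrite_input,
                    method=method)
    r = func(a, **kwargs)
    result = _quantile(arr,
                       quantiles=q,
    ...<2 lines>...
                       out=out,
                       weights=wgt)
    slices_having_nans = np.isnan(arr[-1, ...])
                                  ~~~^^^^^^^^^
IndexError: index -1 is out of bounds for axis 0 with size 0
```

Run:
```python
from h import *
s=r.sense()
print(R.from_euler('xyz',s['tcp_rot']).as_matrix().round(3))
for n in ['side','scene']:
    W=cloud(n,np.load(n+'0.npy')); p=cv2.imread(f'pics/{n}0.png')
    hsv=cv2.cvtColor(p,cv2.COLOR_BGR2HSV)
    # table height nearby
    X,Y,Z=W[...,0],W[...,1],W[...,2]
    t=(abs(X-535)<150)&(Y>-120)&(Y<0)&(Z<12)
    print(n,'table z',np.nanmedian(Z[t]),t.sum())
    t=(abs(X-535)<100)&(Y>-360)&(Y<-230)
    print(' rest',np.histogram(Z[t],bins=np.arange(-10,70,3)))
    loc=(abs(X-565)<150)&(abs(Y-120)<150)
    print(' clamp',list(zip(np.arange(10,130,3),np.histogram(Z[loc],bins=np.arange(10,130,3))[0])))
    # handle
    dark=loc&(p.max(-1)<70)&(Z>95); H=W[dark]; print(' handle',len(H), H.mean(0) if len(H) else '')
    # key tabs
    for kc,l in [((535,-306),'thin'),((537,-178),'thick')]:
        m=(abs(X-kc[0])<60)&(abs(Y-kc[1])<55)
        k=W[m&(Z>40)];tp=k[k[:,2]>np.percentile(k[:,2],90)-3]
        rr=W[m&(Z>14)&(Z<30)]
        c=cv2.minAreaRect(tp[:,:2].astype(np.float32)); c2=cv2.minAreaRect(rr[:,:2].astype(np.float32))
        print(l,tp.mean(0),c,'rest',c2)
```

```text
[[-0.     0.91   0.414]
 [ 0.001  0.414 -0.91 ]
 [-1.    -0.    -0.001]]
side table z -1.969385612397332 9449
 rest (array([   0,   61, 5026, 2439,   63,   64,   64,   58,  102,  177, 1499,
        620,   14,   17,   18,   11,   20,   15,   18,   17,   15,   22,
         26,  110,    7,    0]), array([-10,  -7,  -4,  -1,   2,   5,   8,  11,  14,  17,  20,  23,  26,
        29,  32,  35,  38,  41,  44,  47,  50,  53,  56,  59,  62,  65,
        68]))
 clamp [(np.int64(10), np.int64(123)), (np.int64(13), np.int64(143)), (np.int64(16), np.int64(135)), (np.int64(19), np.int64(131)), (np.int64(22), np.int64(177)), (np.int64(25), np.int64(2193)), (np.int64(28), np.int64(1964)), (np.int64(31), np.int64(2537)), (np.int64(34), np.int64(277)), (np.int64(37), np.int64(10)), (np.int64(40), np.int64(2)), (np.int64(43), np.int64(0)), (np.int64(46), np.int64(8)), (np.int64(49), np.int64(66)), (np.int64(52), np.int64(89)), (np.int64(55), np.int64(82)), (np.int64(58), np.int64(554)), (np.int64(61), np.int64(270)), (np.int64(64), np.int64(48)), (np.int64(67), np.int64(49)), (np.int64(70), np.int64(80)
[... 2543 characters left out ...]
4(12)), (np.int64(115), np.int64(10)), (np.int64(118), np.int64(17)), (np.int64(121), np.int64(44)), (np.int64(124), np.int64(6))]
 handle 115 [573.55335978 192.08474814 111.14292803]
thin [ 542.13256208 -307.67002785   60.6117278 ] ((541.556396484375, -307.4245300292969), (10.98397159576416, 28.56267738342285), 69.90113830566406) rest ((542.3726806640625, -308.09136962890625), (61.08537673950195, 107.99441528320312), 66.74114227294922)
thick [ 537.71005853 -180.36115453   60.89363956] ((536.5413818359375, -180.8953094482422), (29.34422492980957, 9.602988243103027), 13.065400123596191) rest ((536.4984130859375, -180.79640197753906), (107.95665740966797, 58.24293899536133), 8.685482025146484)
```

Run:
```python
from h import *
def rot(m,Wt): return
for n in ['side','scene']:
    W=cloud(n,np.load(n+'0.npy')); p=cv2.imread(f'pics/{n}0.png')
    X,Y,Z=W[...,0],W[...,1],W[...,2]
    loc=(abs(X-565)<150)&(abs(Y-120)<150)
    m=loc&(Z>56)&(Z<64); 
    P=W[m]; print(n,'bar',cv2.minAreaRect(P[:,:2].astype(np.float32)),np.median(P[:,2]))
    m=(loc&(Z>24)&(Z<38)).astype(np.uint8); m=cv2.morphologyEx(m,cv2.MORPH_OPEN,np.ones((3,3)))
    P=W[m>0]; print(' board',cv2.minAreaRect(P[:,:2].astype(np.float32)))
    sh=loc&(Z>26)&(Z<38)&(p.min(-1)>120); sh=cv2.morphologyEx(sh.astype(np.uint8),cv2.MORPH_OPEN,np.ones((3,3)))
    P=W[sh>0]; print(' sheet',cv2.minAreaRect(P[:,:2].astype(np.float32)),P.mean(0))
    # nut top
    zt={'side':104.5,'scene':106}[n]
    m=loc&(abs(Z-zt)<2.5)&(p.max(-1)>90)&(np.hypot(X-537,Y-126)<40); P=W[m]
    from scipy.optimize import least_squares
    print(' nut',cv2.minEnclosingCircle(P[:,:2].astype(np.float32)),np.median(P[:,2]))
    H=W[loc&(p.max(-1)<75)&(Z>98)]
    H=W[loc&(p.max(-1)<75)&(Z>98)&(Z<118)]
    cc=cam(n)[2]
    f=lambda a:np.hypot(H[:,0]-a[0],H[:,1]-a[1])-10
    d=H[:,:2].mean(0); u=(d-cc[:2])/np.linalg.norm(d-cc[:2])
    o=least_squares(f,d+u*8,loss='soft_l1');print(' handle',o.x,np.std(f(o.x)))
    T=W[loc&(p.max(-1)<110)&(Z>119)]; print(' top',cv2.minEnclosingCircle(T[:,:2].astype(np.float32)),np.median(T[:,2]))
```

```text
side bar ((547.8052368164062, 117.94728088378906), (55.76082229614258, 137.44927978515625), 68.396484375) 60.48263061558225
 board ((576.5008544921875, 108.24848937988281), (210.5458526611328, 229.94476318359375), 67.99031829833984)
 sheet ((632.543212890625, 87.00222778320312), (203.04092407226562, 107.90003204345703), 68.12869262695312) [629.52065077  73.14949213  31.95078263]
 nut ((534.8778076171875, 125.7466049194336), 31.329797744750977) 104.58566934545797
 handle [563.78440936 192.80078167] 7.156237040935512
 top ((562.3577270507812, 191.78616333007812), 10.24556827545166) 121.32003990754805
scene bar ((569.1520385742188, 135.1004638671875), (85.47416687011719, 143.3116912841797), 44.649864196777344) 61.83583290648414
 board ((581.061279296875, 107.7647705078125), (211.87391662597656, 231.87852478027344), 68.56517028808594)
 sheet ((631.5848388671875, 86.89036560058594), (201.85276794433594, 113.60729217529297), 68.03838348388672) [641.22517143  91.80502332  33.34211307]
 nut ((539.105224609375, 123.48907470703125), 31.720569610595703) 106.04460880551056
 handle [565.84311275 189.90406394] 1.1580393943469933
 top ((568.6128540039062, 191.6429901123047), 8.618117332458496) 122.4766919462445
```

Emit:
jog_arm(
  series=[
    [-8.5,0,0,0,0,0,1],
    [-8.5,0,0,0,0,0,1],
    [-8.5,0,0,0,0,0,1],
    [-8.5,0,0,0,0,0,1],
    [-8.5,0,0,0,0,0,1],
    [-1.1,0,0,0,0,0,1],
    [0,0,0,0,3,0,1],
    [0,0,0,0,4,0,1],
    [0,0,0,0,4,0,1],
    [0,0,0,0,4,0,1],
    [0,0,0,0,4,0,1],
    [0,0,0,0,4,0,1],
    [0,0,0,0,4,0,1],
    [0,0,0,0,4,0,1],
    [0,0,0,0,4,0,1],
    [0,0,0,0,4,0,1],
    [0,0,0,0,4,0,1],
    [0,0,0,0,4,0,1],
    [0,0,0,0,4,0,1],
    [0,0,0,0,4,0,1],
  ],
)

```text
clock: 2.15
eef_pos: [464.6, -57.2, 231.4]
tcp_rot: [0.05, 1.57, -0.337]
contact_force: [-0.1, 0.2, -0.3]
opening: 1.0
```

```bash
cat >> h.py <<'E'
def state():
    s=r.sense(); M=R.from_euler('xyz',s['tcp_rot']).as_matrix(); p=np.array(s['eef_pos'])
    print('t',round(s['clock'],2),'p',p.round(1),'jaw',np.degrees(np.arctan2(M[1,2],M[0,2])).round(2),'xaxis',M[:,0].round(4),'F',np.round(s['contact_force'],1),'op',round(s['opening'],3),'q6',round(s['qpos'][5],2))
    return p,M
def to(target):
    p,M=state(); print('delta tool cm',(M.T@(np.array(target)-p)/10).round(2))
E
python3 -c "
from h import *
to([565,191,180])"
```

```text
t 2.15 p [464.6 -57.2 231.4] jaw -22.17 xaxis [ 4.e-04 -1.e-04 -1.e+00] F [-0.1  0.2 -0.3] op 1.0 q6 0.26
delta tool cm [ 5.14 26.77 -0.07]
```

Emit:
jog_arm(
  series=[
    [0,0,0,0.4,4,0,1],
    [0,0,0,0.6,4,0,1],
    [0,0,0,0.6,4,0,1],
    [0,0,0,0.7,4,0,1],
    [0,0,0,0.7,4,0,1],
    [0,0,0,0.7,3,0,1],
    [0,0,0,0.7,2,0,1],
    [0,0,0,0.7,1.5,0,1],
    [0,0,0,0,0,0,1],
    [0,0,0,0,0,0,1],
  ],
)

```text
clock: 3.15
eef_pos: [562.9, 186.2, 180.0]
tcp_rot: [-2.176, 1.57, -2.56]
contact_force: [-0.1, -0.8, 0.3]
opening: 1.006
```

```bash
cat >> h.py <<'E'
def wproj(X,p,M):
    c=r.get_calibration('wrist');K=c['mtx'];mt=np.array(c['mount'])
    t=(np.atleast_2d(X)-p)@M; cc=(t-mt[:3,3])@mt[:3,:3]
    th=np.arctan2(np.hypot(cc[:,0],cc[:,1]),cc[:,2]); ph=np.arctan2(cc[:,1],cc[:,0]); rr=th*K[0,0]
    return np.c_[rr*np.cos(ph)+K[0,2],rr*np.sin(ph)+K[1,2]]
def wpix(u,v,z,p,M):
    "pixel -> world point at height z"
    c=r.get_calibration('wrist');K=c['mtx'];mt=np.array(c['mount'])
    x,y=u-K[0,2],v-K[1,2];rr=np.hypot(x,y);th=rr/K[0,0]
    d=np.array([np.sin(th)*x/rr,np.sin(th)*y/rr,np.cos(th)])
    dw=M@(mt[:3,:3]@d); o=p+M@mt[:3,3]; return o+dw*(z-o[2])/dw[2]
def wcloud(d,p,M):
    c=r.get_calibration('wrist');K=c['mtx'];mt=np.array(c['mount'])
    v,u=np.mgrid[0:400,0:640].astype(float);x,y=u-K[0,2],v-K[1,2];rr=np.hypot(x,y)+1e-9;th=rr/K[0,0]
    D=np.stack([np.tan(th)*x/rr,np.tan(th)*y/rr,np.ones_like(x)],-1)*d[...,None]
    W=(D@mt[:3,:3].T+mt[:3,3])@M.T+p; W[d<=0]=np.nan; return W
E
python3 - <<'E'
from h import *
p,M=state(); im,d=r.grab_frame('wrist'); save('w1',im); np.save('w1.npy',d); np.savez('w1p.npz',p=p,M=M)
E
```

```text
t 3.15 p [562.9 186.2 180. ] jaw -21.99 xaxis [-1.1e-03 -7.0e-04 -1.0e+00] F [-0.1 -0.8  0.3] op 1.006 q6 0.7
```

View pics/w1.png

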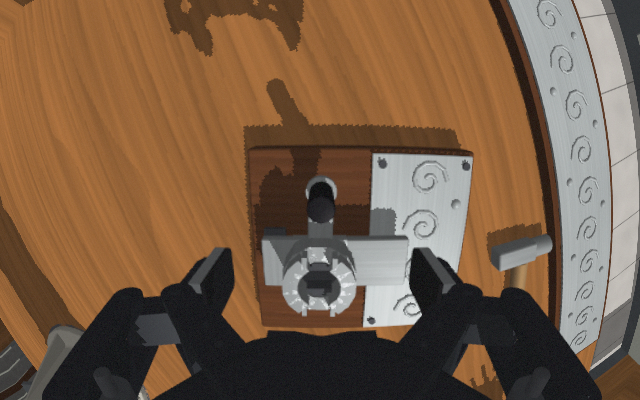

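Wrist view: the handle top is at about (320,206), the nut ring's centre at about (320,285), with arm and bar square to each other.

Run:
```python
from h import *
im=cv2.imread('pics/w1.png'); a=cv2.resize(im[170:330,250:420],None,fx=4.5,fy=3.7,interpolation=2); cv2.imwrite('pics/w1z.png',a)
f=np.load('w1p.npz');p,M=f['p'],f['M']; W=wcloud(np.load('w1.npy'),p,M)
X,Y,Z=W[...,0],W[...,1],W[...,2]
for nm,m in dict(top=(Z>118)&(Z<126)&(np.hypot(X-565,Y-191)<30),nut=(Z>104)&(Z<110)&(np.hypot(X-537,Y-124)<45)).items():
    m[:, :240]=0;m[:,400:]=0
    P=W[m]; print(nm,len(P),cv2.minEnclosingCircle(P[:,:2].astype(np.float32)),np.median(P[:,2]),P[:,:2].mean(0))
t=(Z<10)&(abs(X-500)<150)&(Y>230); print(np.nanmedian(Z[t]))
print(wpix(320,206,122,p,M),wpix(320,287,107,p,M))
```

```text
top 651 ((565.440185546875, 192.97642517089844), 10.004751205444336) 124.60706223263773 [565.65282615 193.54818497]
nut 1879 ((537.1749267578125, 126.27596282958984), 31.146305084228516) 107.77892637689315 [537.35366724 128.03850618]
1.0169219219873327
[565.61757451 194.50184381 122.        ] [538.10108283 126.84018895 107.        ]
```

View pics/w1z.png

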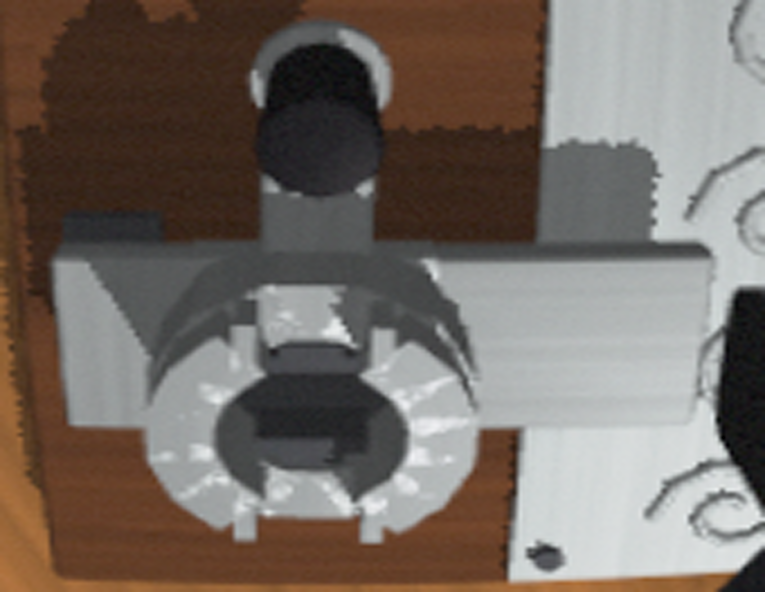

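Emit:
jog_arm(
  series=[
    [0,0,0,1,0.7,0,1],
    [0,0,0,2,0,0,1],
    [0,0,0,2,0,0,1],
    [0,0,0,2,0,0,1],
    [0,0,0,1.3,0,0,1],
    [0,0,0,0.7,0,0,1],
    [0,0,0,0,0,0,0.3],
    [0,0,0,0,0,0,0.1],
    [0,0,0,0,0,0,0],
    [0,0,0,0,0,0,0],
    [0,0,0,0,0,0,0],
    [0,0,0,0,0,0,0],
    [0,0,0,0,0,0,0],
  ],
  force=30,
)

```text
clock: 4.5
eef_pos: [566.4, 193.7, 90.9]
tcp_rot: [0.735, 1.57, 0.352]
contact_force: [-0.7, -0.2, 6.9]
opening: 0.224
```

Run:
```python
from h import *
p,M=state(); im,d=r.grab_frame('wrist'); save('w2',im)
```

```text
t 4.5 p [566.4 193.7  90.9] jaw -21.95 xaxis [ 1.e-03  4.e-04 -1.e+00] F [-0.7 -0.2  6.9] op 0.224 q6 0.71
```

View pics/w2.png

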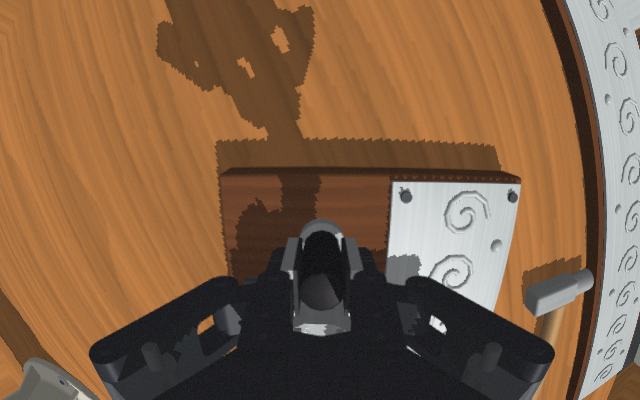

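Gripped: the opening of about 19 mm matches the 20 mm handle. Now winding half a turn in 10° chords.

Emit:
jog_arm(
  series=[
    [0,0,0,0.033,-0.109,1.25,0],
    [0,0,0,0.033,-0.325,1.212,0],
    [0,0,0,0.033,-0.53,1.137,0],
    [0,0,0,0.033,-0.72,1.028,0],
    [0,0,0,0.033,-0.887,0.887,0],
    [0,0,0,0.033,-1.028,0.72,0],
    [0,0,0,0.033,-1.137,0.53,0],
    [0,0,0,0.033,-1.212,0.325,0],
    [0,0,0,0.033,-1.25,0.109,0],
    [0,0,0,0.033,-1.25,-0.109,0],
    [0,0,0,0.033,-1.212,-0.325,0],
    [0,0,0,0.033,-1.137,-0.53,0],
    [0,0,0,0.033,-1.028,-0.72,0],
    [0,0,0,0.033,-0.887,-0.887,0],
    [0,0,0,0.033,-0.72,-1.028,0],
    [0,0,0,0.033,-0.53,-1.137,0],
    [0,0,0,0.033,-0.325,-1.212,0],
    [0,0,0,0.033,-0.109,-1.25,0],
  ],
  force=30,
)

```text
clock: 6.35
eef_pos: [512.6, 60.0, 85.1]
tcp_rot: [0.415, 1.569, 0.032]
contact_force: [2.1, 1.4, 6.3]
opening: 0.22
```

Run:
```python
from h import *
p,M=state(); print(np.linalg.norm(p[:2]-[566.4,193.7]), (p[:2]+[566.4,193.7])/2)
im,d=r.grab_frame('side'); save('s2',im[100:260,150:360])
```

```text
t 6.35 p [512.6  60.   85.1] jaw -21.94 xaxis [ 2.3e-03  1.0e-04 -1.0e+00] F [2.1 1.4 6.3] op 0.22 q6 0.5
144.0675485987056 [539.52114369 126.86893145]
```

View pics/s2.png

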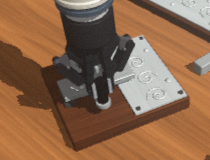

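Half a turn done with low forces. Winding the second half.

Emit:
jog_arm(
  series=[
    [0,0,0,0.033,0.109,-1.25,0],
    [0,0,0,0.033,0.325,-1.212,0],
    [0,0,0,0.033,0.53,-1.137,0],
    [0,0,0,0.033,0.72,-1.028,0],
    [0,0,0,0.033,0.887,-0.887,0],
    [0,0,0,0.033,1.028,-0.72,0],
    [0,0,0,0.033,1.137,-0.53,0],
    [0,0,0,0.033,1.212,-0.325,0],
    [0,0,0,0.033,1.25,-0.109,0],
    [0,0,0,0.033,1.25,0.109,0],
    [0,0,0,0.033,1.212,0.325,0],
    [0,0,0,0.033,1.137,0.53,0],
    [0,0,0,0.033,1.028,0.72,0],
    [0,0,0,0.033,0.887,0.887,0],
    [0,0,0,0.033,0.72,1.028,0],
    [0,0,0,0.033,0.53,1.137,0],
    [0,0,0,0.033,0.325,1.212,0],
    [0,0,0,0.033,0.109,1.25,0],
  ],
  force=30,
)

```text
clock: 8.2
eef_pos: [566.4, 193.8, 78.9]
tcp_rot: [0.316, 1.571, -0.066]
contact_force: [-1.8, -3.1, 7.5]
opening: 0.228
```

Run:
```python
from h import *
p,M=state()
```

```text
t 8.2 p [566.4 193.8  78.9] jaw -21.91 xaxis [ 3.e-04 -0.e+00 -1.e+00] F [-1.8 -3.1  7.5] op 0.228 q6 0.71
```

Emit:
jog_arm(
  series=[
    [0,0,0,0.033,-0.109,1.25,0],
    [0,0,0,0.033,-0.325,1.212,0],
    [0,0,0,0.033,-0.53,1.137,0],
    [0,0,0,0.033,-0.72,1.028,0],
    [0,0,0,0.033,-0.887,0.887,0],
    [0,0,0,0.033,-1.028,0.72,0],
    [0,0,0,0.033,-1.137,0.53,0],
    [0,0,0,0.033,-1.212,0.325,0],
    [0,0,0,0.033,-1.25,0.109,0],
    [0,0,0,0,0,0,0],
    [0,0,0,0,0,0,0],
  ],
  force=30,
)

```text
clock: 9.3
eef_pos: [603.6, 99.7, 75.8]
tcp_rot: [-2.78, 1.567, 3.119]
contact_force: [-8.6, 1.4, 11.8]
opening: 0.225
```

Run:
```python
from h import *
p,M=state()
for c in ([537.2,126.3],[538.5,126.9]):
    d=p[:2]-c; print(np.hypot(*d),np.degrees(np.arctan2(d[1],d[0])))
im,d=r.grab_frame('wrist'); save('w3',im)
```

```text
t 9.3 p [603.6  99.7  75.8] jaw -21.99 xaxis [-4.1e-03  1.0e-04 -1.0e+00] F [-8.6  1.4 11.8] op 0.225 q6 0.54
71.5180128753191 -21.845178657977364
70.54229852024051 -22.69044107394029
```

View pics/w3.png

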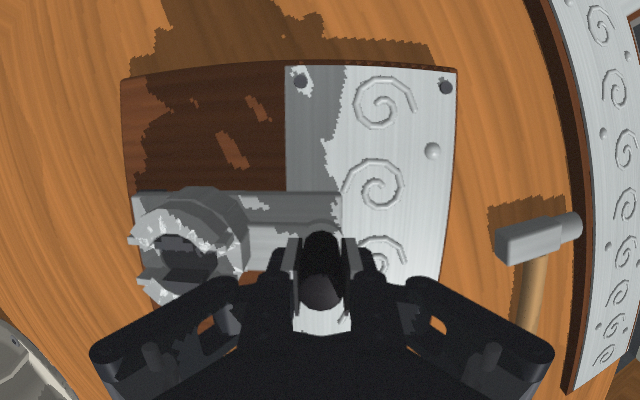

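Emit:
jog_arm(
  series=[
    [0,0,0,0,0,0,0.45],
    [0,0,0,0,0,0,0.45],
    [0,0,0,0,0,0,0.45],
    [0,0,0,0,0,0,0.45],
    [0,0,0,-1,0,0,0.45],
    [0,0,0,-2,0,0,0.45],
    [0,0,0,-2,0,0,0.45],
    [0,0,0,-3,1.5,-1.5,0.45],
    [0,0,0,-2,2.5,-2.7,1],
    [0,0,0,0,3,-3,1],
    [0,0,0,0,0,0,1],
    [0,0,0,0,0,0,1],
  ],
)

```text
clock: 10.55
eef_pos: [565.0, 192.3, 176.1]
tcp_rot: [0.361, 1.57, -0.02]
contact_force: [1.1, -0.1, -1.4]
opening: 0.998
```

Run:
```python
from h import *
p,M=state(); im,d=r.grab_frame('wrist'); save('w4',im); np.save('w4.npy',d); np.savez('w4p.npz',p=p,M=M)
a=cv2.resize(im[150:340,220:430],None,fx=3.5,fy=3.1,interpolation=2); save('w4z',a)
W=wcloud(d,p,M);X,Y,Z=W[...,0],W[...,1],W[...,2]
ok=np.zeros(Z.shape,bool);ok[:345,235:430]=1
m=ok&(Z>90)&(Z<95)&(np.hypot(X-537,Y-126)<45);P=W[m];print('nut',cv2.minEnclosingCircle(P[:,:2].astype(np.float32)),np.median(P[:,2]))
m=ok&(Z>105)&(np.hypot(X-604,Y-100)<30);P=W[m];print('handle',cv2.minEnclosingCircle(P[:,:2].astype(np.float32)),np.median(P[:,2]),len(P))
im,d=r.grab_frame('side'); save('s4',cv2.resize(im[110:250,180:350],None,fx=4.5,fy=4,interpolation=2))
```

```text
t 10.55 p [565.  192.3 176.1] jaw -21.83 xaxis [ 7.e-04 -0.e+00 -1.e+00] F [ 1.1 -0.1 -1.4] op 0.998 q6 0.71
nut ((536.7240600585938, 126.12630462646484), 31.28138542175293) 92.82016762846553
handle ((602.4920043945312, 99.26233673095703), 10.150708198547363) 109.63653697638118 344
```

View pics/w4z.png

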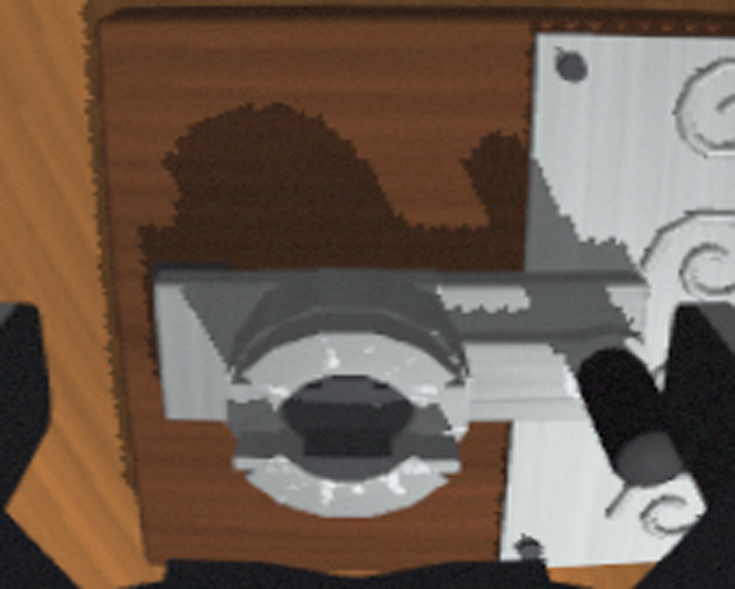

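View pics/s4.png

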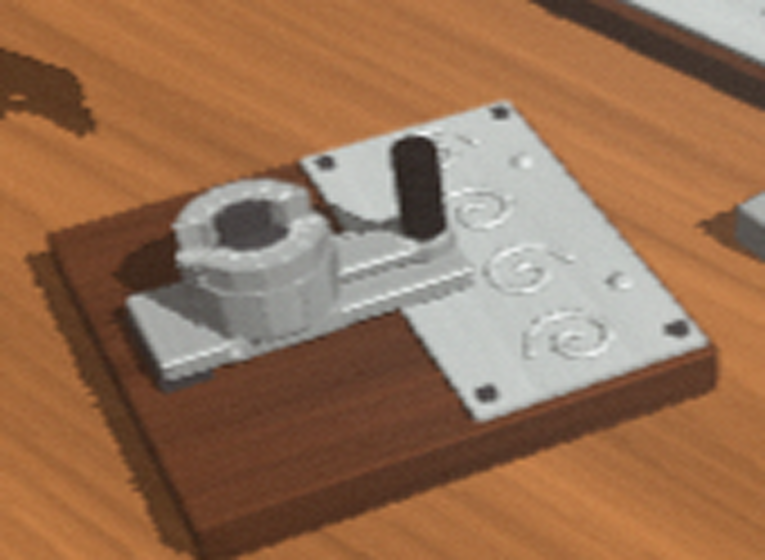

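Run:
```python
from h import *
f=np.load('w4p.npz');p,M=f['p'],f['M'];W=wcloud(np.load('w4.npy'),p,M);X,Y,Z=W[...,0],W[...,1],W[...,2]
ok=np.zeros(Z.shape,bool);ok[:345,235:430]=1
print(np.histogram(Z[ok],bins=np.arange(20,115,4)))
im=cv2.imread('pics/w4.png')
# fit sheet's left edge & board using wrist
m=ok&(Z>24)&(Z<38);P=W[m];
for lo,hi in ((42,54),(74,82)):
    m=ok&(Z>lo)&(Z<hi);P=W[m];print(lo,len(P),cv2.minAreaRect(P[:,:2].astype(np.float32)))
m=ok&(Z>74)&(Z<82);P=W[m][:,:2]; 
# slot walls: edges of nut top pixels on both sides of slot
m=ok&(Z>91)&(Z<95)&(np.hypot(X-537,Y-126)<33);P=W[m][:,:2]-[536.9,126.1]
best=[]
for a in np.arange(-30,-13,.5):
    n=np.array([-np.sin(np.radians(a)),np.cos(np.radians(a))]); h=P@n; t=np.sort(abs(h)); 
    for c in np.arange(-3,3.1,.5): best.append((np.percentile(abs(h-c),1.0),a,c))
print(sorted(best)[-6:])
```

```text
(array([   23,   146, 13190,  6657,  1064,   189,   361,  1941,   175,
         853,   163,   142,   143,   183,  1036,   340,   338,   515,
        1904,    51,    54,    54,   303]), array([ 20,  24,  28,  32,  36,  40,  44,  48,  52,  56,  60,  64,  68,
        72,  76,  80,  84,  88,  92,  96, 100, 104, 108, 112]))
42 2470 ((551.9177856445312, 123.94908905029297), (54.99530029296875, 138.934814453125), 67.78932189941406)
74 1300 ((563.2172241210938, 125.10034942626953), (46.249874114990234, 111.33820343017578), 67.32015991210938)
[(np.float64(8.66105585221166), np.float64(-23.5), np.float64(0.5)), (np.float64(8.676925364549017), np.float64(-21.5), np.float64(0.5)), (np.float64(8.689998316454261), np.float64(-21.0), np.float64(0.5)), (np.float64(8.703829337845029), np.float64(-23.0), np.float64(0.5)), (np.float64(8.709835921699716), np.float64(-22.0), np.float64(0.5)), (np.float64(8.730155392623775), np.float64(-22.5), np.float64(0.5))]
```

Slots line up to within about 1° (slot −22.3°, bar −22.2°, board −22°) and the nut top is at about 92. Next, the thin key.

Emit:
jog_arm(
  series=[
    [8.5,0,0,0,0,0,1],
    [8.5,0,0,0,0,0,1],
    [8.5,0,0,0,0,0,1],
    [8.5,0,0,0,0,0,1],
    [8.5,0,0,0,0,0,1],
    [8.5,0,0,0,0,0,1],
    [8.5,0,0,0,0,0,1],
    [8.5,0,0,0,0,0,1],
    [8.5,0,0,0,0,0,1],
    [8.5,0,0,0,0,0,1],
    [3.7,0,0,0,0,0,1],
  ],
)

```text
clock: 11.75
eef_pos: [565.6, 190.3, 175.1]
tcp_rot: [-0.546, 1.57, -2.484]
contact_force: [-0.2, 0.2, 0.4]
opening: 0.998
```

Run:
```python
from h import *
to([540.3,-307.2,146])
```

```text
t 11.75 p [565.6 190.3 175.1] jaw -111.06 xaxis [-6.e-04 -4.e-04 -1.e+00] F [-0.2  0.2  0.4] op 0.998 q6 2.26
delta tool cm [ 2.93 15.51 47.33]
```

Emit:
jog_arm(
  series=[
    [0,0,0,0,0.6,2,1],
    [0,0,0,0,1.2,3.6,1],
    [0,0,0,0,1.2,3.6,1],
    [0,0,0,0,1.2,3.6,1],
    [0,0,0,0,1.2,3.6,1],
    [0,0,0,0,1.2,3.6,1],
    [0,0,0,0,1.2,3.6,1],
    [0,0,0,0,1.2,3.6,1],
    [0,0,0,0.5,1.2,3.6,1],
    [0,0,0,0.5,1.2,3.6,1],
    [0,0,0,0.5,1.2,3.6,1],
    [0,0,0,0.5,1.2,3.6,1],
    [0,0,0,0.5,1.2,3.6,1],
    [0,0,0,0.4,0.5,2.1,1],
    [0,0,0,0,0,0,1],
    [0,0,0,0,0,0,1],
  ],
)

```text
clock: 13.35
eef_pos: [542.6, -306.4, 146.0]
tcp_rot: [-1.871, 1.57, 2.478]
contact_force: [0.4, 0.5, 0.2]
opening: 0.997
```

Run:
```python
from h import *
p,M=state(); im,d=r.grab_frame('wrist'); save('w5',im); np.save('w5.npy',d); np.savez('w5p.npz',p=p,M=M)
W=wcloud(d,p,M);X,Y,Z=W[...,0],W[...,1],W[...,2]
ok=np.zeros(Z.shape,bool);ok[:345,200:440]=1
near=ok&(np.hypot(X-540,Y+307)<65)
print(np.histogram(Z[near],bins=np.arange(-6,70,4)))
for lo,hi in ((57,68),(20,29)):
    m=near&(Z>lo)&(Z<hi);P=W[m];print(lo,len(P),cv2.minAreaRect(P[:,:2].astype(np.float32)),np.median(P[:,2]))
```

```text
t 13.35 p [ 542.6 -306.4  146. ] jaw -110.79 xaxis [-9.e-04  7.e-04 -1.e+00] F [0.4 0.5 0.2] op 0.997 q6 1.42
(array([   0, 5993,  509,   10,  177,   89,   99, 5859,  407,    6,   12,
         23,   11,   12,   12,   12,   53,  379]), array([-6, -2,  2,  6, 10, 14, 18, 22, 26, 30, 34, 38, 42, 46, 50, 54, 58,
       62, 66]))
57 435 ((540.7132568359375, -306.4664306640625), (9.180732727050781, 28.107494354248047), 69.49136352539062) 62.87383549754388
20 6332 ((539.944091796875, -306.6009521484375), (56.81679916381836, 103.70159149169922), 69.66419219970703) 24.94280241193836
```

View pics/w5.png

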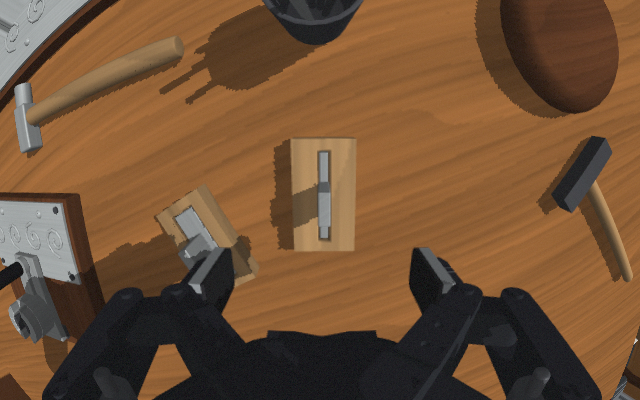

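Thin key is confirmed directly below: narrow foot at (323,195), tab 9 × 28 mm, top about 62. Descending to grip its tab.

Emit:
jog_arm(
  series=[
    [-0.4,0,0,1.5,-0.2,0.07,0.5],
    [0,0,0,2,0,0,0.5],
    [0,0,0,2,0,0,0.5],
    [0,0,0,2,0,0,0.5],
    [0,0,0,2,0,0,0.5],
    [0,0,0,1.2,0,0,0.5],
    [0,0,0,0.7,0,0,0.5],
    [0,0,0,0,0,0,0.5],
    [0,0,0,0,0,0,0.25],
    [0,0,0,0,0,0,0.1],
    [0,0,0,0,0,0,0],
    [0,0,0,0,0,0,0],
    [0,0,0,0,0,0,0],
    [0,0,0,0,0,0,0],
  ],
  force=50,
)

```text
clock: 14.8
eef_pos: [541.6, -306.8, 33.4]
tcp_rot: [0.873, 1.568, -1.051]
contact_force: [-2.6, -4.0, 0.9]
opening: 0.104
```

Run:
```python
from h import *
p,M=state(); im,d=r.grab_frame('wrist'); save('w6',im)
```

```text
t 14.8 p [ 541.6 -306.8   33.4] jaw -110.23 xaxis [ 0.0011 -0.002  -1.    ] F [-2.6 -4.   0.9] op 0.104 q6 1.41
```

View pics/w6.png

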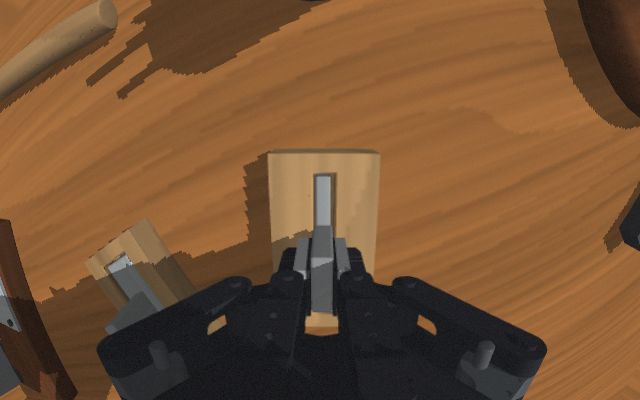

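Gripped (about 9 mm). Lifting straight up.

Emit:
jog_arm(
  series=[
    [0,0,0,-0.3,0,0,0],
    [0,0,0,-0.6,0,0,0],
    [0,0,0,-1,0,0,0],
    [0,0,0,-1.5,0,0,0],
    [0,0,0,-2,0,0,0],
    [0,0,0,-2.5,0,0,0],
    [0,0,0,-2.5,0,0,0],
    [0,0,0,-2,0,0,0],
    [0,0,0,-1,0,0,0],
    [0,0,0,0,0,0,0],
    [0,0,0,0,0,0,0],
  ],
  force=50,
)

```text
clock: 15.95
eef_pos: [541.1, -305.3, 166.2]
tcp_rot: [-2.099, 1.571, 2.26]
contact_force: [-0.7, -0.4, -2.0]
opening: 0.104
```

Run:
```python
from h import *
to([537,126.3,165])
im,d=r.grab_frame('wrist'); save('w7',im)
im,d=r.grab_frame('side'); save('s7',im)
```

```text
t 15.95 p [ 541.1 -305.3  166.2] jaw -110.24 xaxis [-2.e-04  2.e-04 -1.e+00] F [-0.7 -0.4 -2. ] op 0.104 q6 1.41
delta tool cm [  0.13 -15.32 -40.35]
```

View pics/w7.png

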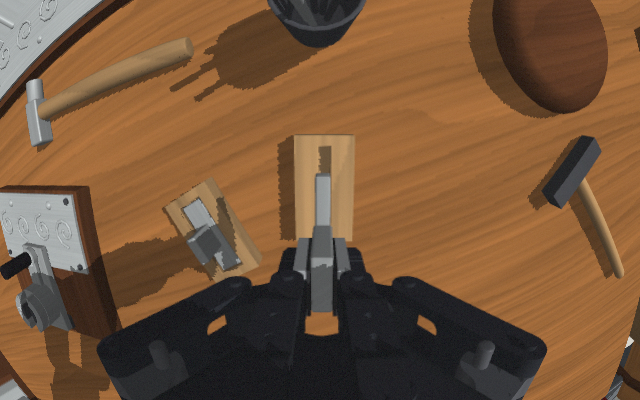

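View pics/s7.png

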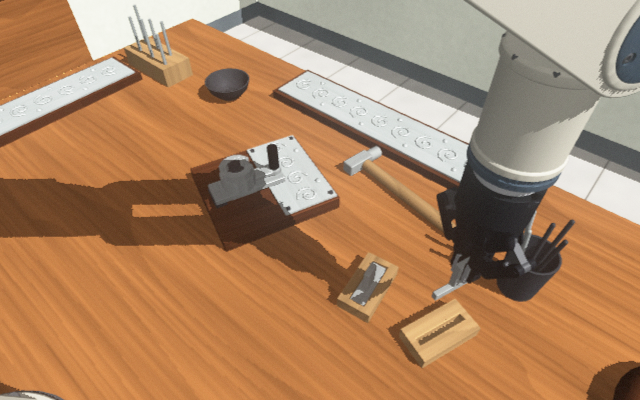

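The key hangs upright in the gripper and its rest stayed put. Carrying it over the nut.

Emit:
jog_arm(
  series=[
    [0,0,0,0,-0.6,-1.5,0],
    [0,0,0,0,-1,-2.6,0],
    [0,0,0,0,-1.2,-3.2,0],
    [0,0,0,0,-1.2,-3.2,0],
    [0,0,0,0,-1.2,-3.2,0],
    [0,0,0,0,-1.2,-3.2,0],
    [0,0,0,0,-1.2,-3.2,0],
    [0,0,0,0,-1.2,-3.2,0],
    [0,0,0,0,-1.2,-3.2,0],
    [0,0,0,0,-1.2,-3.2,0],
    [0,0,0,0,-1.2,-3.2,0],
    [0,0,0,0,-1.2,-3.2,0],
    [0,0,0,0,-1,-2.6,0],
    [0,0,0,0,-0.6,-1.2,0],
    [0.8,0,0,0,0,0,0],
    [0.8,0,0,0,0,0,0],
    [0,0,0,0,0,0,0],
    [0,0,0,0,0,0,0],
  ],
  force=50,
)

```text
clock: 17.85
eef_pos: [536.8, 120.4, 166.4]
tcp_rot: [-0.437, 1.571, -2.39]
contact_force: [0.0, 0.8, -1.4]
opening: 0.108
```

Run:
```python
from h import *
to([537,126.3,130])
```

```text
t 17.85 p [536.8 120.4 166.4] jaw -111.91 xaxis [-2.e-04 -2.e-04 -1.e+00] F [ 0.   0.8 -1.4] op 0.108 q6 2.17
delta tool cm [ 3.64 -0.2  -0.55]
```

Emit:
jog_arm(
  series=[
    [0,0,0,1,-0.1,-0.3,0],
    [0,0,0,1.5,0,-0.25,0],
    [0,0,0,1.1,0,0,0],
    [0,0,0,0,0,0,0],
    [0,0,0,0,0,0,0],
  ],
  force=50,
)

```text
clock: 18.35
eef_pos: [537.8, 126.7, 130.1]
tcp_rot: [-0.941, 1.57, -2.893]
contact_force: [-0.2, 0.9, -1.5]
opening: 0.103
```

Run:
```python
from h import *
to([537,126.3,101.6])
im,d=r.grab_frame('wrist'); save('w8',cv2.resize(im[120:330,200:460],None,fx=3,fy=2.8,interpolation=2))
im,d=r.grab_frame('side'); save('s8',cv2.resize(im[90:250,180:350],None,fx=4.5,fy=3.7,interpolation=2))
```

```text
t 18.35 p [537.8 126.7 130.1] jaw -111.86 xaxis [-8.e-04 -2.e-04 -1.e+00] F [-0.2  0.9 -1.5] op 0.103 q6 2.18
delta tool cm [ 2.85 -0.05  0.06]
```

View pics/w8.png

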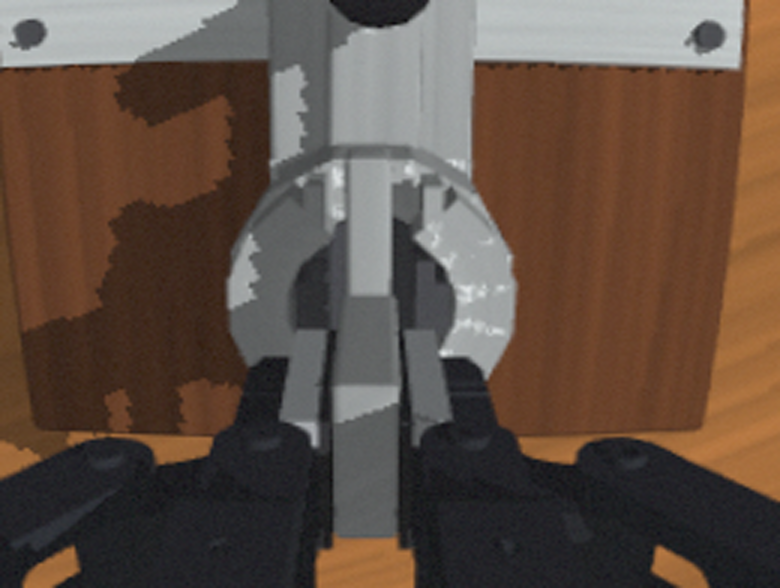

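View pics/s8.png

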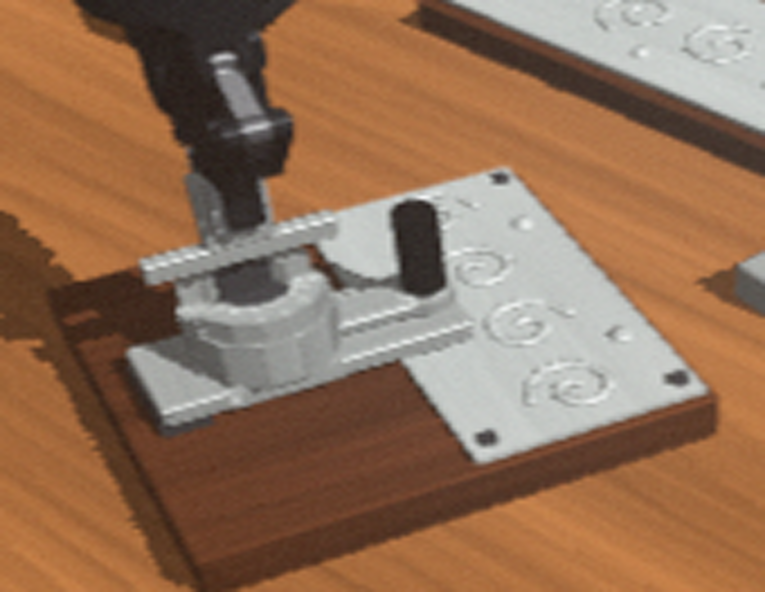

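The key foot is centred over the slot (wrist crop column about 370 for both key and nut) and parallel to it. Lowering.

Emit:
jog_arm(
  series=[
    [0,0,0,0.4,-0.05,0.05,0],
    [0,0,0,0.6,0,0,0],
    [0,0,0,0.6,0,0,0],
    [0,0,0,0.4,0,0,0],
    [0,0,0,0.3,0,0,0],
    [0,0,0,0.2,0,0,0],
    [0,0,0,0.2,0,0,0],
    [0,0,0,0.1,0,0,0],
    [0,0,0,0,0,0,0],
    [0,0,0,0,0,0,0],
  ],
  force=50,
)

```text
clock: 19.45
eef_pos: [537.3, 126.6, 102.5]
tcp_rot: [2.164, 1.571, 0.212]
contact_force: [0.7, 0.4, -1.6]
opening: 0.108
```

Run:
```python
from h import *
state()
```

```text
t 19.45 p [537.3 126.6 102.5] jaw -111.85 xaxis [ 1.e-04  0.e+00 -1.e+00] F [ 0.7  0.4 -1.6] op 0.108 q6 2.18
```

Not touching yet (−1.6 N is just the key's weight). Going down in small steps.

Emit:
jog_arm(
  series=[
    [0,0,0,0.06,0,0,0],
    [0,0,0,0.06,0,0,0],
    [0,0,0,0,0,0,0],
  ],
)

```text
clock: 19.75
eef_pos: [537.3, 126.6, 101.2]
tcp_rot: [2.182, 1.571, 0.23]
contact_force: [-0.9, -0.0, -0.8]
opening: 0.107
```

Emit:
jog_arm(
  series=[
    [0,0,0,0.05,0,0,0],
    [0,0,0,0.05,0,0,0],
    [0,0,0,0,0,0,0],
  ],
)

```text
clock: 20.05
eef_pos: [537.4, 126.6, 101.1]
tcp_rot: [2.204, 1.571, 0.252]
contact_force: [-3.3, -0.7, 8.0]
opening: 0.103
```

Contact, at the height expected for the slot floor. Releasing and backing off straight up.

Emit:
jog_arm(
  series=[
    [0,0,0,0,0,0,0.2],
    [0,0,0,0,0,0,0.35],
    [0,0,0,0,0,0,0.45],
    [0,0,0,0,0,0,0.5],
    [0,0,0,0,0,0,0.5],
    [0,0,0,-0.5,0,0,0.5],
    [0,0,0,-1,0,0,0.5],
    [0,0,0,-2,0,0,0.5],
    [0,0,0,-2,0,0,0.5],
    [0,0,0,-3,0,0,0.5],
    [0,0,0,-2,0,0,0.5],
    [0,0,0,0,0,0,0.5],
    [0,0,0,0,0,0,0.5],
  ],
)

```text
clock: 21.35
eef_pos: [537.4, 126.6, 205.9]
tcp_rot: [2.198, 1.569, 0.246]
contact_force: [0.0, -0.3, -0.3]
opening: 0.499
```

Run:
```python
from h import *
p,M=state()
im,d=r.grab_frame('wrist'); save('w9',cv2.resize(im[120:330,200:460],None,fx=3,fy=2.8,interpolation=2))
W=wcloud(d,p,M);X,Y,Z=W[...,0],W[...,1],W[...,2]
ok=np.zeros(Z.shape,bool);ok[:345,235:430]=1
m=ok&(Z>120)&(Z<136)&(np.hypot(X-537,Y-126)<25);P=W[m];print('key top',len(P),cv2.minAreaRect(P[:,:2].astype(np.float32)),np.median(P[:,2]))
m=ok&(Z>91)&(Z<95)&(np.hypot(X-537,Y-126)<40);P=W[m];print('nut',cv2.minEnclosingCircle(P[:,:2].astype(np.float32)),np.median(P[:,2]))
m=ok&(Z>105)&(Z<115)&(np.hypot(X-603,Y-99)<20);P=W[m];print('handle',cv2.minEnclosingCircle(P[:,:2].astype(np.float32)),np.median(P[:,2]),len(P))
im,d=r.grab_frame('side'); save('s9',cv2.resize(im[90:250,180:350],None,fx=4.5,fy=3.7,interpolation=2))
```

```text
t 21.35 p [537.4 126.6 205.9] jaw -111.85 xaxis [ 1.3e-03  3.0e-04 -1.0e+00] F [ 0.  -0.3 -0.3] op 0.499 q6 2.18
key top 506 ((536.3278198242188, 127.61880493164062), (9.665346145629883, 29.11006736755371), 68.23300170898438) 130.7251821542041
nut ((536.647216796875, 127.39415740966797), 38.31989669799805) 92.92569748109631
handle ((603.171630859375, 98.44852447509766), 10.077160835266113) 109.80667410429503 498
```

View pics/w9.png

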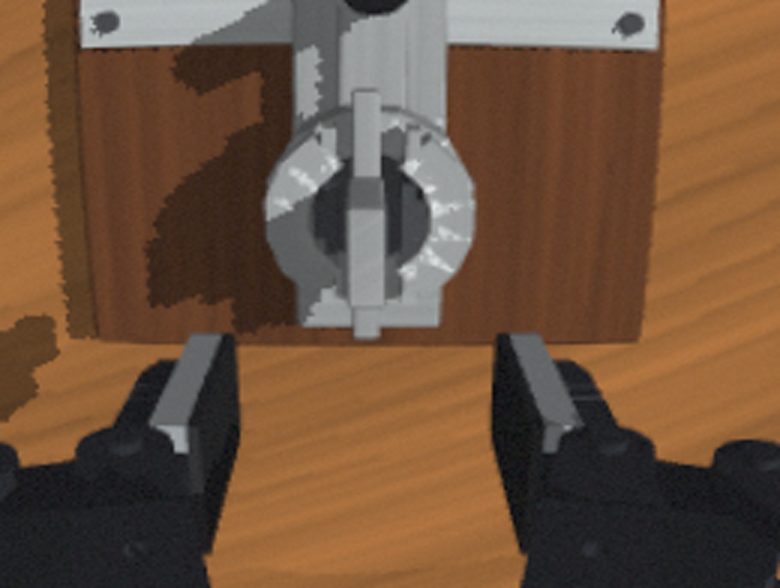

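View pics/s9.png

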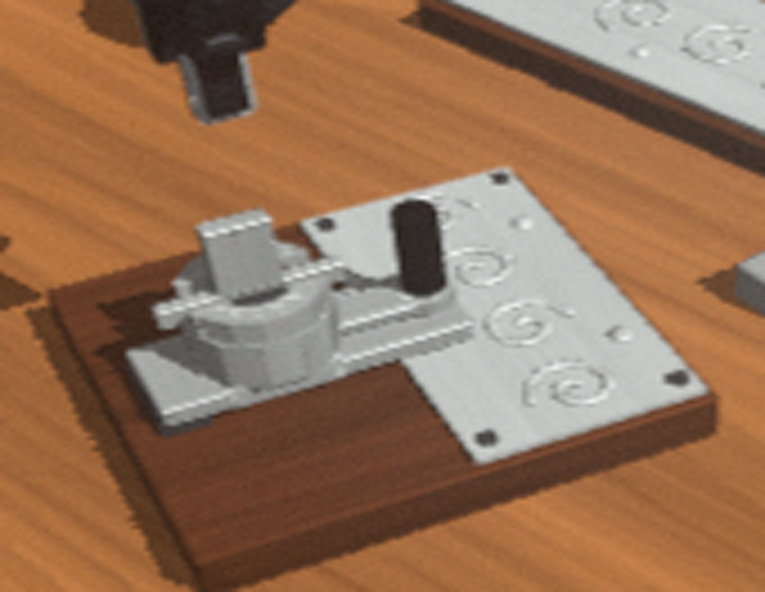

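The key stands upright in the slots. Its top is at 130.7 mm, against 130 expected, and it lies along −21.8°, matching the slot. Handing in.

```bash
python3 -c "
from h import *
state(); print(r.sign_off())"
```

```text
t 21.45 p [536.6 126.4 204.5] jaw -111.85 xaxis [-1.3e-03 -3.0e-04 -1.0e+00] F [ 0.7  0.4 -0.9] op 0.504 q6 2.18
the job is handed in; nothing more can be done
None
```

I wound the crank clockwise about 1¼ turns, from an estimated −7.84 rad to 0, so the clamp bar is down on the sheet. Then I took the thin key from its rest, laid it in the lined-up slots and let go. I handed the job in at 21.45 s of the 64 s allowed.

Last checks:
- **Alignment:** before I fetched the key, the nut slot was at −22.3°, the bar at −22.2° and the board at about −22°. At the end the handle measured about −22.7° from the stud, roughly half a degree of measuring scatter.
- **Clamp height:** the nut's top measured 92.9 mm above the table, against 92 expected. The wrist camera reads about 1 mm high.
- **Key:** its top measured 130.7 mm, against 130 for fully down. It lay along −21.8° and stood upright.
- **Robot:** the gripper was about 75 mm clear of the key, touching nothing. The highest contact force I read was about 15 N, at the end of the winding.
- **Disagreements:** the scene and side cameras differed by about 4 mm in x, so I worked from the wrist camera. In the final picture, the circle fitted round the nut came out at 38 mm radius instead of 31, probably because it caught the foot of the key. I did not use that fit.

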